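Make up a door set in the divided tray

TASK

A customer at the stall has bought a set of brass door furniture: pack it in the divided wooden tray. Stand one large mushroom knob in each of the two end square compartments and the rubber-tipped door stop upright in the middle one between them, so that the knobs cannot strike each other, and lay the long pull handle on its back plate along the long compartment. Set each piece down gently without dropping it, and leave the look-alikes (small knob, oval knob, short pull, finial) standing where they are.

Things in the scene. Friction and masses are not known exactly. Their poses are not given: they have to be found in the camera images.
- tray: Fixed divided wooden tray, turned any way: 164 (x) by 262 mm (y), rim 28 high, walls 8, floor 6, dividers 6 thick and 26 high. Origin: centre of underside, z up. Long compartment at -x: 64 (x, -74 to -10) by 246 mm (y). At +x three square ones in a row along y, 78 by 78 inside (x -4 to +74): middle one centred at x +35, y 0; end ones at x +35, y +84 and -84 mm.
- knob_a_center (a point): Large brass mushroom door knob, one of two alike, standing head up on its round rose: 62 mm tall plus a small button on top, rose 52 mm across, neck 22 mm, flat-domed head 58 mm across at its widest (a straight band 42 to 50 mm above its underside). About 0.3 kg. The point is on its axis, 31 mm above its underside; z is up.
- knob_b_center (a point): Large brass mushroom door knob, one of two alike, standing head up on its round rose: 62 mm tall plus a small button on top, rose 52 mm across, neck 22 mm, flat-domed head 58 mm across at its widest (a straight band 42 to 50 mm above its underside). About 0.3 kg. The point is on its axis, 31 mm above its underside; z is up.
- door_stop_center (a point): Brass door stop standing upright, black rubber tip on top: 70 mm tall, base flange 44 mm across and 5 mm thick, straight round body 34 mm across from 8 to 56 mm above its underside, rubber tip above that. About 0.25 kg. The point is on its axis, 35 mm above its underside; z is up along it.
- pull_center (a point): Long brass pull handle lying on its back plate, 140 mm long (its x) and 50 mm tall: plate 34 mm wide (its y) and 4 mm thick, a post 46 mm either side of the middle, and across them a straight grip bar 110 mm long, 18 mm wide and 12 mm thick (38 to 50 mm above its underside). About 0.3 kg. The point is at its middle, 25 mm above its underside; x runs along it, z is up.
- small_knob_center (a point): Does not belong to the set: small brass cupboard knob, same mushroom shape as the large ones but 41 mm tall and 38 mm across the head. The point is on its axis, 20 mm above its underside.
- oval_knob_center (a point): Does not belong to the set: brass door knob with an egg-shaped (oval) head, 66 mm long (its x) by 40 mm wide, on a 52 mm round rose, 66 mm tall. The point is on its axis, 33 mm above its underside.
- short_pull_center (a point): Does not belong to the set: short brass pull handle of the same form as the long one, 90 mm long (its x), plate 28 mm wide, 42 mm tall. The point is at its middle, 21 mm above its underside.
- finial_center (a point): Does not belong to the set: turned brass finial standing upright, 71 mm tall, 44 mm across the base, waisted, with a 26 mm ball on top and no rubber tip. The point is on its axis, about half-way up.

How it is judged:
At the end, for the whole second after the job is handed in: A large knob stands in each end square compartment, the door stop in the middle one, the long pull lies on its plate along the long one: each on the tray's floor (6 mm), level (7 degrees), at rest, released; small knob, oval knob, short pull and finial within 40 mm of their starts ((((x of knob_a_center in the frame of tray between 0.015 and 0.055 m and y of knob_a_center in the frame of tray between 0.062 and 0.106 m and z of knob_a_center in the frame of tray between 0.031 and 0.043 m and angle between knob_a_center's own z axis and vertical below 0.12 rad) and (x of knob_b_center in the frame of tray between 0.015 and 0.055 m and y of knob_b_center in the frame of tray between -0.106 and -0.062 m and z of knob_b_center in the frame of tray between 0.031 and 0.043 m and angle between knob_b_center's own z axis and vertical below 0.12 rad)) or ((x of knob_b_center in the frame of tray between 0.015 and 0.055 m and y of knob_b_center in the frame of tray between 0.062 and 0.106 m and z of knob_b_center in the frame of tray between 0.031 and 0.043 m and angle between knob_b_center's own z axis and vertical below 0.12 rad) and (x of knob_a_center in the frame of tray between 0.015 and 0.055 m and y of knob_a_center in the frame of tray between -0.106 and -0.062 m and z of knob_a_center in the frame of tray between 0.031 and 0.043 m and angle between knob_a_center's own z axis and vertical below 0.12 rad))) and x of door_stop_center in the frame of tray between 0.01 and 0.06 m and y of door_stop_center in the frame of tray between -0.024 and 0.024 m and z of door_stop_center in the frame of tray between 0.035 and 0.047 m and angle between each of door_stop_center, pull_center's own z axis and vertical below 0.12 rad and x of pull_center in the frame of tray between -0.062 and -0.022 m and y of pull_center in the frame of tray between -0.06 and 0.06 m and z of pull_center in the frame of tray between 0.025 and 0.037 m and angle between the x axis of pull_center and the y axis of tray, either way round below 0.25 rad and linear speed of each of knob_a, knob_b, door_stop, pull below 0.02 m/s and angular speed of each of knob_a, knob_b, door_stop, pull below 0.2 rad/s and distance of each of small_knob_center, oval_knob_center, short_pull_center, finial_center from where it was at the start of the episode below 0.04 m); the robot touches nothing.
It fails at once if a look-alike (small knob, oval knob, short pull or finial) is shifted more than 40 mm or knocked over (distance of any of small_knob_center, oval_knob_center, short_pull_center, finial_center from where it was at the start of the episode above 0.04 m or angle between any of small_knob_center, oval_knob_center, short_pull_center, finial_center's own z axis and vertical above 0.5 rad).
It fails at once if a piece is dropped into the tray (faster than 0.65 m/s within 30 mm of its floor) ((x of knob_a_center in the frame of tray between -0.08 and 0.08 m and y of knob_a_center in the frame of tray between -0.13 and 0.13 m and z of knob_a_center in the frame of tray between 0 and 0.067 m and linear speed of knob_a above 0.65 m/s) or (x of knob_b_center in the frame of tray between -0.08 and 0.08 m and y of knob_b_center in the frame of tray between -0.13 and 0.13 m and z of knob_b_center in the frame of tray between 0 and 0.067 m and linear speed of knob_b above 0.65 m/s) or (x of door_stop_center in the frame of tray between -0.08 and 0.08 m and y of door_stop_center in the frame of tray between -0.13 and 0.13 m and z of door_stop_center in the frame of tray between 0 and 0.071 m and linear speed of door_stop above 0.65 m/s) or (x of pull_center in the frame of tray between -0.08 and 0.08 m and y of pull_center in the frame of tray between -0.13 and 0.13 m and z of pull_center in the frame of tray between 0 and 0.061 m and linear speed of pull above 0.65 m/s)).
It also fails if it takes over 118 s, if anything falls off the work surface, if the arm or the gripper's body presses on something with over 40 N, if the wrist force passes 120 N, or if a joint passes its speed limit or range.

ROBOT

A 6-joint arm with a two-finger parallel gripper is mounted at the origin on the work surface. World frame = base frame: x ahead of the robot, y to its left, z up, the work surface at z = 0. Lengths are in m, angles in rad, forces in N, time in s.
With the tool pointing down it reaches from about 0.35 to 0.875 m from the base axis. Payload 4.2 kg.
Tool frame: the origin (TCP) lies midway between the tips of the shut fingers; the grasp point (between the pads) lies env.grip_depth behind it (env.grip_depth is the distance from the TCP to the grasp point, in m); z points along the fingers, y is the line along which they close (so a half turn about z gives the same grasp; the last joint's range is limited). The gripper opens to 87 mm and grips with 3 to 60 N. Pads are 19 mm wide; open, the fingers measure 117 mm over their backs; the gripper's body (75 mm by 190 mm) begins 51 mm behind the grasp point.
Start: joints at [0.259, 0.385, 0.008, 0, -1.194, -0.259], TCP at [0.625, 0, 0.223] pointing down, gripper open.
Joint ranges: [-3.14, 3.14], [-1.21, 2.06], [-1.07, 1.41], [-3.16, 2.05], [-2.99, -0.16], [-3.1, 3.1]. Speed limits (rad/s): [2.79, 2.79, 3.14, 3.14, 3.14, 3.14].

INTERFACE

Orientations are given as a unit quaternion [x, y, z, w].
In Python, from workcell import env gives the robot as it stands. The module is installed in compiled form; this text tells all that it offers.
- The arm moves only by the tool play_rows, never from a script. Its argument "targets" is one flat list of numbers, 7 for each row, row after row: the shift along the tool's x, y, z in cm, then the turn, a rotation vector about the tool's x, y, z in degrees, then the finger opening in cm, from 0 to 8.7. A call has 1 to 8 rows; each row is the pose to reach, as a shift and turn from the pose commanded when the call began, along the tool's axes at that moment; what a row does not reach only later rows make up. A row lasts 1/12 s, in which the tool goes at most 41.7 mm and 7.16 degrees, less where a joint would pass 70% of its speed; a pose out of reach is approached as far as the arm can. A call with a gripper value outside its range is refused whole. The fingers move at their own pace and stop on an object; "force" is the grip in N (left out, the last holds). Time passes only in rows, so rows that repeat a pose let the fingers close. It gives the time, the measured TCP pose, the force, the opening and the grip force at its end, in the units of the state.
- env.state(): the state, without advancing time (a new reading comes with each control period).
- env.capture(name): name is "scene" or "side" or "wrist"; returns the picture (384x512x3 uint8, red, green, blue); there is no depth.
- env.camera_params(name): a dict with "fx", "fy", "cx", "cy" (pixels), "world_to_cam" (4x4, takes a point from world to camera coordinates). Camera axes: x right, y down, z forward; pixel columns grow to the right and rows downward; lengths in m; the calibration is good to about 2 mm. A picture is of the moment at which its call begins: read the wrist's pose just before it. camera_params takes no time and is no camera call; for the wrist camera it gives the pose at the moment of the call.
- env.hand_in(): hands the job in; it is judged then, once.
Trained networks look in the newest picture that a camera, given by its name, has taken for a name from the list of things; names that differ only in an ending like _2 or _b are one class to them, and where a whole thing is asked for, a point or a joint stands for the part that bears it (a point fixed in the world has none). Each returns a list of dicts, best first, with "score" (0 to 1); they miss things now and then, are a little off and sometimes report something else, mostly with a low value. They report only what shows in the picture. A call takes as long as a camera call.
- env.look_for(camera, name): "rect" ([centre column, centre row, width, height] as shares, 0 to 1, of the picture: columns of its width, rows of its height, round what is visible of it).
- env.cut_out(camera, name): "pixels" (384x512 bool, what is visible of it) and "rect" ([centre column, centre row, width, height] as shares, 0 to 1, of the picture: columns of its width, rows of its height, round what is visible of it).
- env.spot_point(camera, name): "point" ([column, row] as shares, 0 to 1, of the picture: columns of its width, rows of its height: a listed point, or the origin of a listed thing).
The state is a dict: "time": time; "q": joint angles; "dq": joint speeds; "joint_efforts": joint torques, N m; "eef_pos": TCP position; "tcp_rot": TCP orientation; "contact_force": force on the tool from outside, world axes, zero at the start; "wrist_torque": the same for the moment, N m; "gripper_width": finger opening in m; "grasp_force": force on a finger pad.
Only numpy, scipy, OpenCV 4.12 (cv2) and the standard library are available. Lean on these libraries where they do the work, as an engineer would, in place of code of your own. Each camera call takes 0.05 s, during which the arm holds its last target. There are 200 camera calls.

## Working session

There is one attempt and no reset: what is moved stays moved. The work goes in short steps, Python scripts to look and compute and a tool call to move; the robot and the scene stay as the last step left them, time stands still between calls to the robot, and variables do not carry over. Pictures are saved under pics/ and viewed, at most 17 in all, crops included, and the job is handed in when it is done.

Besides the shell and the picture viewer there is one more tool, called after "Call:" as name(argument=value, ...) on one line, values as JSON. play_rows: Moves the arm, as the interface text tells. Its arguments: {"type":"object","properties":{"targets":{"type":"array","items":{"type":"number"}},"force":{"type":"number"}},"required":["targets"]}

```bash
mkdir -p pics
python3 - <<'E'
from workcell import env
import cv2
print(env.grip_depth, env.state())
for c in ("scene","side","wrist"):
    im=env.capture(c); cv2.imwrite(f"pics/{c}0.png",im[:,:,::-1])
    p=env.camera_params(c); print(c,p["fx"],p["cx"],p["cy"],p["world_to_cam"].round(3).tolist())
    for n in ("tray","knob_a_center","door_stop_center","pull_center","small_knob_center","oval_knob_center","short_pull_center","finial_center"):
        print(n,[(round(d["score"],2),round(d["point"][0]*512,1),round(d["point"][1]*384,1)) for d in env.spot_point(c,n)[:4]])
E
```

```text
0.0187 {'time': 0.0, 'q': array([ 2.58586745e-01,  3.85537927e-01,  6.58990084e-03, -4.92437715e-04,
       -1.19401256e+00, -2.58613207e-01]), 'dq': array([-0.00029241,  0.00239047,  0.00172663,  0.00039823,  0.00089709,
       -0.00100134]), 'joint_efforts': array([ 5.69075401e-04, -3.90661991e+01,  1.87403029e+01,  4.22001421e+00,
        1.09914420e-02, -1.81494070e-04]), 'eef_pos': array([6.24376121e-01, 2.48181126e-06, 2.21457779e-01]), 'tcp_rot': array([-0.70703276,  0.70717993,  0.00074188, -0.00082036]), 'contact_force': array([ 0.17961012, -0.08078196,  0.39579755]), 'wrist_torque': array([-0.01500897, -0.00162507,  0.02474346]), 'grasp_force': 0.0, 'gripper_width': 0.08721067852885625}
scene 381.46778429863656 260.97102135873433 193.60309506317188 [[-0.462, 0.887, -0.021, 0.242], [0.509, 0.245, -0.826, -0.216], [-0.727, -0.392, -0.564, 1.424], [0.0, 0.0, 0.0, 1.0]]
tray [(0.93, 370.5, 240.3)]
knob_a_center [(0.96, 187.3, 193.5)]
door_stop_center [(0.81, 176.2, 154.0)]
pull_center [(0.71, 296.1, 198.5)]
small_knob_center [(0.71, 140.5, 178.0)]
oval_knob_center [(0.85, 267.0
[... 320 characters left out ...]
, 218.5, 152.6)]
knob_a_center [(0.71, 311.9, 255.6)]
door_stop_center [(0.83, 270.4, 333.2)]
pull_center [(0.97, 228.2, 194.8)]
small_knob_center [(0.62, 346.7, 318.0)]
oval_knob_center [(0.81, 280.8, 178.5)]
short_pull_center [(0.65, 257.6, 279.2)]
finial_center [(0.63, 250.3, 221.5)]
wrist 266.4838292790408 253.9926672140267 189.2924368807211 [[-1.0, -0.001, 0.0, 0.625], [-0.001, 0.96, 0.281, -0.033], [-0.001, 0.281, -0.96, 0.39], [0.0, 0.0, 0.0, 1.0]]
tray []
knob_a_center []
door_stop_center []
pull_center [(0.55, 363.6, 221.7)]
small_knob_center [(0.27, 371.5, 129.3)]
oval_knob_center [(0.59, 251.6, 219.0), (0.23, 371.7, 129.7)]
short_pull_center []
finial_center [(0.82, 371.1, 130.0)]
```

View pics/scene0.png

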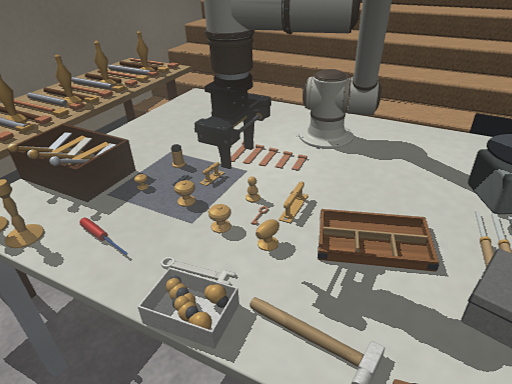

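View pics/side0.png

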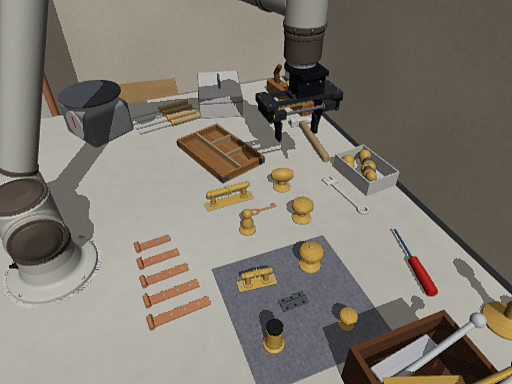

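View pics/wrist0.png

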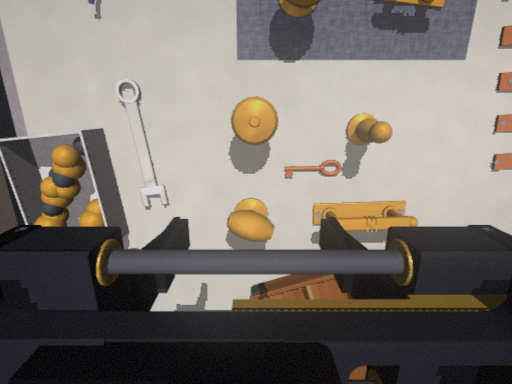

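The scene view shows the mat knob at (187,192), a second knob at (220,217), the oval knob at (267,233), the pull at (294,202) and the stop at (177,155). The tray is at (376,240). Next I triangulate these and fit the tray.

```bash
cat > h.py <<'E'
import numpy as np, cv2
from scipy.optimize import least_squares, minimize
from workcell import env
def P(c):
    p=env.camera_params(c); K=np.array([[p["fx"],0,p["cx"]],[0,p["fy"],p["cy"]],[0,0,1]]); return K@np.array(p["world_to_cam"])[:3]
def proj(M,X):
    h=np.c_[np.atleast_2d(X),np.ones(len(np.atleast_2d(X)))]@M.T; return h[:,:2]/h[:,2:]
def onplane(M,uv,z):
    A=M[:,[0,1]]; b=M[:,2]*z+M[:,3]; H=np.c_[A,b]; r=np.linalg.solve(H,[uv[0],uv[1],1]); return r[:2]/r[2]
def tri(*a):
    X=cv2.triangulatePoints(a[0][0],a[1][0],np.array(a[0][1],float).reshape(2,1),np.array(a[1][1],float).reshape(2,1))
    return (X[:3]/X[3]).ravel()
def spot(c,n): return [(round(d["score"],2),np.array(d["point"])*[512,384]) for d in env.spot_point(c,n)]
E
python3 - <<'E'
from h import *
S,D,W=P("scene"),P("side"),P("wrist")
pts=dict(knob1=((187.3,193.5),(311.9,255.6)),stop=((176.2,154),(270.4,333.2)),pull=((296.1,198.5),(228.2,194.8)),small=((140.5,178),(346.7,318)),oval=((267,230.2),(280.8,178.5)),spull=((211.3,172.3),(257.6,279.2)),fin=((253.7,186.5),(250.3,221.5)),tray=((370.5,240.3),(218.5,152.6)),knob2=((220,217),(302,210)))
for k,(a,b) in pts.items():
    X=tri((S,a),(D,b)); print(k,X.round(4),(proj(S,X)-a).round(1),(proj(D,X)-b).round(1))
print("knob2 wrist head z.058", onplane(W,(254.5,121),.060))
# tray fit
masks={}
for c,M in(("scene",S),("side",D)):
    env.capture(c); r=env.cut_out(c,"tray"); print(c,[x["score"] for x in r]); masks[c]=(M,r[0]["pixels"])
box=np.array([[x,y,z] for x in(-.082,.082) for y in(-.131,.131) for z in(0,.028)])
def cost(p,sep=False):
    R=np.array([[np.cos(p[2]),-np.sin(p[2])],[np.sin(p[2]),np.cos(p[2])]]); out=[]
    X=np.c_[box[:,:2]@R.T+p[:2],box[:,2]]
    for M,m in masks.values():
        h=cv2.convexHull(proj(M,X).astype(np.float32)); im=np.zeros((384*2,512*2),np.uint8)
        cv2.fillConvexPoly(im,np.round((h*2+.5)*16).astype(np.int32),1,shift=4)
        mm=cv2.resize(m.astype(np.uint8),(1024,768),interpolation=cv2.INTER_NEAREST)>0
        out.append(1-(mm&(im>0)).sum()/(mm|(im>0)).sum())
    return out if sep else sum(out)
best=None
t0=tri((S,pts["tray"][0]),(D,pts["tray"][1]))
for a in np.arange(0,np.pi,.26):
    r=minimize(cost,[t0[0],t0[1],a],method="Nelder-Mead",options=dict(initial_simplex=[[t0[0],t0[1],a],[t0[0]+.02,t0[1],a],[t0[0],t0[1]+.02,a],[t0[0],t0[1],a+.15]]))
    if best is None or r.fun<best.fun: best=r
print("tray",best.x,best.fun,cost(best.x,True))
for c in("scene","side"):
    im=env.capture(c)[:,:,::-1]; u=proj(masks[c][0],[[*best.x[:2],.02]])[0].astype(int)
    cv2.imwrite(f"pics/t_{c}.png",cv2.resize(im[u[1]-50:u[1]+50,u[0]-75:u[0]+75],None,fx=3.5,fy=3.5,interpolation=cv2.INTER_CUBIC))
a=cv2.imread("pics/t_scene.png");b=cv2.imread("pics/t_side.png");cv2.imwrite("pics/t.png",cv2.resize(np.vstack([a,b]),None,fx=.85,fy=.85))
E
```

```text
knob1 [ 0.5719 -0.2124  0.0274] [[-1.1  0.4]] [[-1.2 -0.4]]
stop [ 0.4054 -0.3696  0.0387] [[ 1.4 -0.5]] [[2.3 0.9]]
pull [0.46   0.0725 0.0251] [[-1.1  0.7]] [[-1.  -0.7]]
small [ 0.5629 -0.3877  0.0281] [[ 0.5 -0.1]] [[0.7 0.1]]
oval [0.6226 0.0687 0.0355] [[ 0.1 -0. ]] [[0.1 0. ]]
spull [ 0.4316 -0.2234  0.0184] [[-0.3  0.2]] [[-0.4 -0.2]]
fin [ 0.474  -0.0554  0.0348] [[-2.1  1.2]] [[-2.2 -1.4]]
tray [0.5079 0.2983 0.0051] [[ 1.4 -1.2]] [[1.  0.9]]
knob2 [ 0.6223 -0.0673  0.0294] [[-0.  0.]] [[-0. -0.]]
knob2 wrist head z.058 [ 0.62498235 -0.06589168]
scene [0.83]
side [0.95]
tray [0.50871979 0.299697   0.30360398] 0.05127336852827469 [np.float64(0.027845086040494516), np.float64(0.023428282487780172)]
```

View pics/t.png

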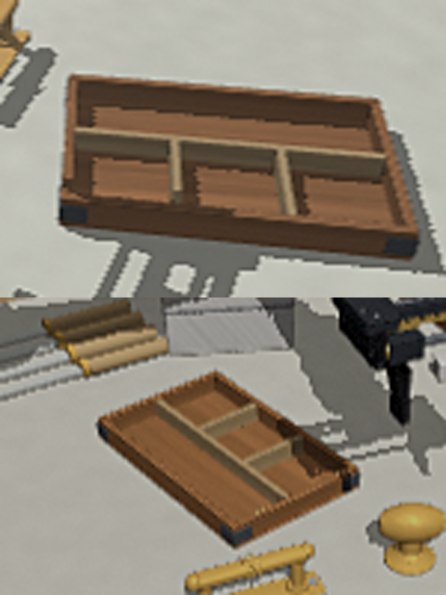

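The square compartments lie on the far side (+x in the world frame), so tray yaw is about 17.4°. Next is the pull's yaw.

Run:
```python
from h import *
ms=[]
for c in("scene","side"):
    env.capture(c); r=env.cut_out(c,"pull_center"); m=r[0]["pixels"].astype(np.uint8); print(c,r[0]["score"],m.sum())
    h=cv2.convexHull(cv2.findNonZero(m)); i=np.zeros_like(m); cv2.fillConvexPoly(i,h,1); ms.append((P(c),i>0))
pt=[[x,y,z] for x in(-.07,.07) for y in(-.017,.017) for z in(0,.004)]+[[x,y,z] for x in(-.055,.055) for y in(-.009,.009) for z in(.038,.05)]
pt=np.array(pt)
def cost(p):
    c,s=np.cos(p[2]),np.sin(p[2]); X=np.c_[pt[:,:2]@np.array([[c,s],[-s,c]])+p[:2],pt[:,2]]; o=0
    for M,m in ms:
        i=np.zeros((384*4,512*4),np.uint8); h=cv2.convexHull(proj(M,X).astype(np.float32)); cv2.fillConvexPoly(i,np.round((h*4+1.5)*16).astype(np.int32),1,shift=4)
        mm=np.kron(m,np.ones((4,4)))>0; o+=1-(mm&(i>0)).sum()/(mm|(i>0)).sum()
    return o
b=min((minimize(cost,[.46,.0725,a],method="Nelder-Mead",options=dict(initial_simplex=[[.46,.0725,a],[.47,.0725,a],[.46,.083,a],[.46,.0725,a+.2]])) for a in np.arange(0,3.1,.4)),key=lambda r:r.fun)
print(b.x,np.degrees(b.x[2]),b.fun)
```

```text
scene 0.85 542
side 0.91 731
[0.46347405 0.06930107 3.21239385] 184.0566096751146 0.14180747033606722
```

Call:
play_rows(targets=[-7, 16.1, 0, 0, 0, -94, 5, -7, 16.1, 0, 0, 0, -94, 5, -7, 16.1, 0, 0, 0, -94, 5, -7, 16.1, 0, 0, 0, -94, 5, -7, 16.1, 0, 0, 0, -94, 5, -7, 16.1, 0, 0, 0, -94, 5, -7, 16.1, 0, 0, 0, -94, 5, -7, 16.1, 0, 0, 0, -94, 5], force=25)

```text
time: 2.52
eef_pos: [0.4637, 0.0703, 0.2231]
tcp_rot: [0.961, -0.278, 0.0, -0.0]
contact_force: [0.3, 0.4, 0.1]
gripper_width: 0.0509
grasp_force: 0.0
```

Call:
play_rows(targets=[0, 0, 4, 0, 0, -36.3, 5, 0, 0, 8, 0, 0, -36.3, 5, 0, 0, 8, 0, 0, -36.3, 5, 0, 0, 8, 0, 0, -36.3, 5, 0, 0, 8, 0, 0, -36.3, 5, 0, 0, 8, 0, 0, -36.3, 5, 0, 0, 8, 0, 0, -36.3, 5])

```text
time: 3.1
eef_pos: [0.4641, 0.0701, 0.1427]
tcp_rot: [1.0, 0.03, 0.0, -0.0]
contact_force: [0.4, -0.6, 0.2]
gripper_width: 0.05
grasp_force: 0.0
```

Run:
```python
from h import *
s=env.state(); M=P("wrist"); im=env.capture("wrist"); print(s["eef_pos"],s["tcp_rot"])
c,t=np.cos(.07),np.sin(.07)
q=im[:,:,::-1].copy()
for z,l,w in((.004,.07,.017),(.05,.055,.009)):
    X=[[.4635+c*a-t*b,.0693+t*a+c*b,z] for a,b in((-l,-w),(l,-w),(l,w),(-l,w))]
    cv2.polylines(q,[np.round(proj(M,X)).astype(np.int32)],True,(0,255,0))
cv2.imwrite("pics/w1.png",q)
```

```text
[0.46410303 0.07009069 0.14269926] [ 9.99548389e-01  3.00497465e-02  1.63065619e-04 -6.75529006e-05]
```

View pics/w1.png

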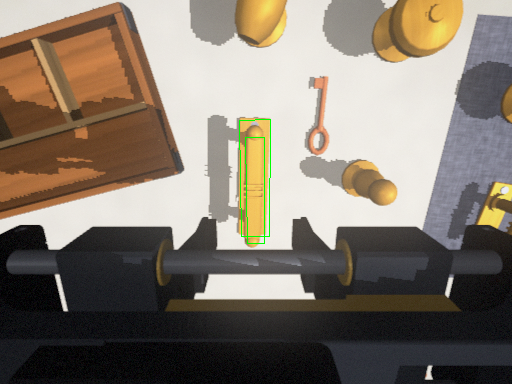

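The drawn plate outline matches the pull at about (255,180) in the wrist view. I descend and grip.

Call:
play_rows(targets=[0, 0, 4, 0, 0, 0, 5, 0, 0, 8, 0, 0, 0, 5, 0, 0, 11, 0, 0, 0, 5, 0, 0, 11.7, 0, 0, 0, 5, 0, 0, 11.7, 0, 0, 0, 5, 0, 0, 11.7, 0, 0, 0, 0, 0, 0, 11.7, 0, 0, 0, 0, 0, 0, 11.7, 0, 0, 0, 0], force=30)

```text
time: 3.82
eef_pos: [0.4655, 0.0708, 0.0275]
tcp_rot: [1.0, 0.031, 0.002, -0.001]
contact_force: [-0.5, 0.4, 0.2]
gripper_width: 0.0372
grasp_force: 0.0
```

Call:
play_rows(targets=[0, 0, 0, 0, 0, 0, 0, 0, 0, 0, 0, 0, 0, 0, 0, 0, -2, 0, 0, 0, 0, 0, 0, -5, 0, 0, 0, 0, 0, 0, -9, 0, 0, 0, 0, 0, 0, -10, 0, 0, 0, 0, 0, 0, -10, 0, 0, 0, 0])

```text
time: 4.4
eef_pos: [0.4659, 0.071, 0.1291]
tcp_rot: [0.999, 0.031, 0.004, -0.002]
contact_force: [0.0, 0.5, -2.8]
gripper_width: 0.0177
grasp_force: 29.9
```

Call:
play_rows(targets=[1.7, -21.5, 0, 0, 0, 76.4, 0, 1.7, -21.5, 0, 0, 0, 76.4, 0, 1.7, -21.5, 0, 0, 0, 76.4, 0, 1.7, -21.5, 0, 0, 0, 76.4, 0, 1.7, -21.5, 0, 0, 0, 76.4, 0, 1.7, -21.5, 0, 0, 0, 76.4, 0, 1.7, -21.5, 0, 0, 0, 76.4, 0, 1.7, -21.5, 0, 0, 0, 76.4, 0])

```text
time: 5.07
eef_pos: [0.4658, 0.2863, 0.1229]
tcp_rot: [0.899, -0.439, -0.001, 0.002]
contact_force: [-0.3, -0.2, -2.1]
gripper_width: 0.0177
grasp_force: 29.9
```

Call:
play_rows(targets=[0, 0, 0, 0, 0, 19.1, 0, 0, 0, 0, 0, 0, 19.1, 0, 0, 0, 0, 0, 0, 19.1, 0, 0, 0, 0, 0, 0, 19.1, 0, 0, 0, 0, 0, 0, 19.1, 0])

```text
time: 5.48
eef_pos: [0.4665, 0.2849, 0.1239]
tcp_rot: [0.815, -0.579, -0.0, 0.002]
contact_force: [-0.1, 0.3, -2.9]
gripper_width: 0.0174
grasp_force: 29.9
```

Run:
```python
from h import *
s=env.state(); M=P("wrist"); im=env.capture("wrist"); q=im[:,:,::-1].copy()
a=.3036;R=np.array([[np.cos(a),-np.sin(a)],[np.sin(a),np.cos(a)]])
B=np.array([[-.082,-.131],[.082,-.131],[.082,.131],[-.082,.131]])@R.T+[.5087,.2997]
cv2.polylines(q,[np.round(proj(M,np.c_[B,np.full(4,.028)])).astype(np.int32)],True,(0,255,0))
cv2.imwrite("pics/w2.png",q); print(s["eef_pos"],s["tcp_rot"],R.T@(s["eef_pos"][:2]-[.5087,.2997]))
```

```text
[0.46651586 0.2848579  0.12387604] [ 8.15148555e-01 -5.79249458e-01 -4.72389931e-04  1.63578099e-03] [-0.04469206 -0.00155205]
```

View pics/w2.png

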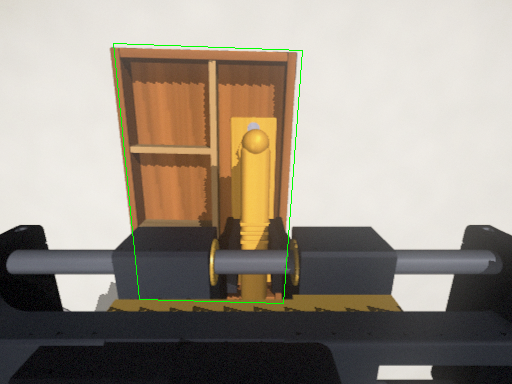

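The pull hangs level over the long compartment, which appears at columns 218–290 in this view. I nudge it 4 mm and lower it.

Call:
play_rows(targets=[0, -0.4, 3, 0, 0, 0, 0, 0, -0.4, 5.5, 0, 0, 0, 0, 0, -0.4, 7.5, 0, 0, 0, 0, 0, -0.4, 8.5, 0, 0, 0, 0, 0, -0.4, 8.7, 0, 0, 0, 0, 0, -0.4, 8.7, 0, 0, 0, 0, 0, -0.4, 8.7, 0, 0, 0, 0])

```text
time: 6.12
eef_pos: [0.4718, 0.2867, 0.0415]
tcp_rot: [0.815, -0.579, 0.001, -0.0]
contact_force: [-5.0, -4.1, 15.8]
gripper_width: 0.0177
grasp_force: 30.0
```

Run:
```python
from h import *
print(env.state()["eef_pos"],env.state()["contact_force"],env.state()["wrist_torque"])
a=[]
for c in("scene","side"):
    im=env.capture(c)[:,:,::-1]; u=proj(P(c),[[.4687,.287,.03]])[0].astype(int)
    a.append(cv2.resize(im[max(0,u[1]-40):u[1]+60,u[0]-65:u[0]+85],(600,400),interpolation=cv2.INTER_CUBIC)[:,:])
cv2.imwrite("pics/c1.png",cv2.resize(np.hstack(a),None,fx=.66,fy=.66*1.2))
```

```text
[0.47175428 0.28671194 0.04148437] [-5.03997663 -4.13079843 15.83103044] [-1.12077161  1.43111814 -0.20699591]
```

View pics/c1.png

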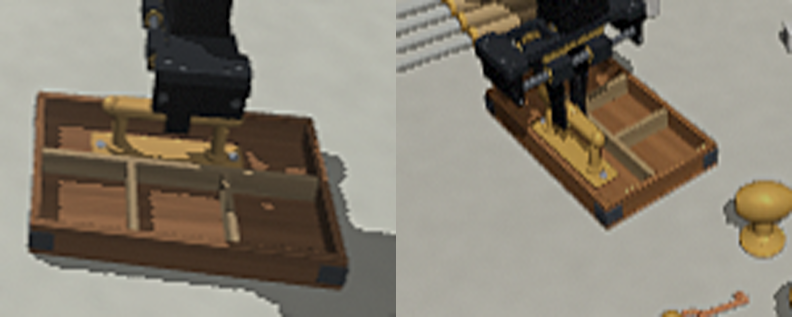

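Contact came about 8 mm early. I lifted before the fingers had fully closed, so the bar sits lower in the pads, and the plate is on the floor. I release gently.

Call:
play_rows(targets=[0, 0, -0.2, 0, 0, 0, 0, 0, 0, -0.3, 0, 0, 0, 2.2, 0, 0, -0.3, 0, 0, 0, 3, 0, 0, -0.3, 0, 0, 0, 4, 0, 0, -0.3, 0, 0, 0, 4, 0, 0, -0.3, 0, 0, 0, 4, 0, 0, -3, 0, 0, 0, 4, 0, 0, -6, 0, 0, 0, 4])

```text
time: 6.88
eef_pos: [0.4699, 0.2857, 0.0968]
tcp_rot: [0.815, -0.58, -0.001, 0.003]
contact_force: [0.2, 0.7, 1.2]
gripper_width: 0.0395
grasp_force: 0.0
```

Call:
play_rows(targets=[0, 0, -4, 0, 0, 0, 8.7, 0, 0, -8, 0, 0, 0, 8.7, 0, 0, -8, 0, 0, 0, 8.7])

```text
time: 7.13
eef_pos: [0.4754, 0.2901, 0.1873]
tcp_rot: [0.815, -0.579, 0.003, -0.008]
contact_force: [1.1, 1.1, -0.1]
gripper_width: 0.0526
grasp_force: 0.0
```

Run:
```python
from h import *
a=[]
for c in("scene","side"):
    im=env.capture(c)[:,:,::-1]; u=proj(P(c),[[.4687,.287,.03]])[0].astype(int)
    a.append(cv2.resize(im[max(0,u[1]-40):u[1]+60,u[0]-65:u[0]+85],(600,400),interpolation=cv2.INTER_CUBIC)[:,:])
cv2.imwrite("pics/c2.png",cv2.resize(np.hstack(a),None,fx=.66,fy=.66*1.2))
X=tri((P("scene"),spot("scene","pull_center")[0][1]),(P("side"),spot("side","pull_center")[0][1])); print("pull",X)
s=env.state(); print(s["q"].round(2),s["eef_pos"],s["tcp_rot"].round(3))
for c in("scene","side"):
    print([(round(r["score"],2),(np.array(r["rect"])*[512,384,512,384]).round(1)) for r in env.look_for(c,"knob_a_center")])
```

```text
pull [0.47387519 0.28178743 0.03640803]
[ 0.84  0.3  -0.24 -0.   -1.03 -0.51] [0.4705762  0.28650198 0.17756278] [ 0.815 -0.58  -0.     0.001]
[]
[(0.87, array([309.3, 258.3,  25. ,  31.2]))]
```

View pics/c2.png

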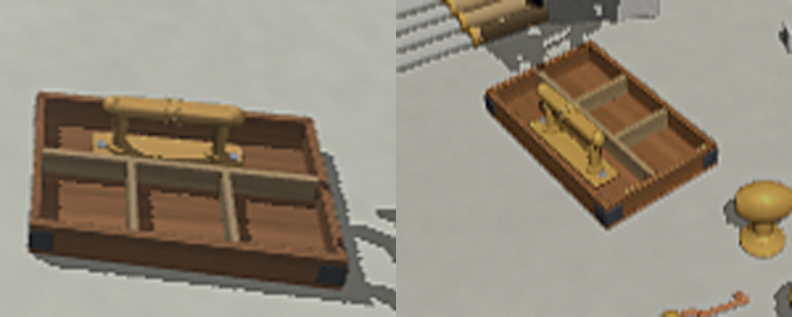

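The pull lies flat in the long compartment. In the right-hand crop it runs from about (540,90) to (610,180). Next is the second knob.

Call:
play_rows(targets=[38.3, -3, 0, 0, 0, 0, 8.7, 38.3, -3, 0, 0, 0, 0, 8.7, 38.3, -3, 0, 0, 0, 0, 8.7, 38.3, -3, 0, 0, 0, 0, 8.7, 38.3, -3, 0, 0, 0, 0, 8.7, 38.3, -3, 0, 0, 0, 0, 8.7, 38.3, -3, 0, 0, 0, 0, 8.7, 38.3, -3, 0, 0, 0, 0, 8.7])

```text
time: 8.1
eef_pos: [0.6045, -0.0206, 0.1769]
tcp_rot: [0.815, -0.58, -0.001, 0.001]
contact_force: [0.4, 1.0, 0.4]
gripper_width: 0.0872
grasp_force: 0.0
```

```bash
cat >> h.py <<'E'
from scipy.spatial.transform import Rotation
def go(x,y,z):
    s=env.state(); R=Rotation.from_quat(s["tcp_rot"]).as_matrix(); print("at",s["eef_pos"].round(4),"tool shift cm",(100*R.T@(np.array([x,y,z])-s["eef_pos"])).round(2))
def wknob(n="knob_a_center"):
    M=P("wrist"); env.capture("wrist")
    for r in env.cut_out("wrist",n):
        print(round(r["score"],2),(np.array(r["rect"])*[512,384,512,384]).round(0))
    for sc,p in spot("wrist",n): print("pt",sc,p.round(1),[onplane(M,p,z).round(4) for z in(.031,.035)])
E
python3 - <<'E'
from h import *
go(.624,-.066,.18); wknob(); go(.624,-.066,.18)
E
```

```text
at [ 0.6045 -0.0206  0.1769] tool shift cm [ 4.93 -0.36 -0.31]
0.89 [352.  24.  71.  48.]
pt 0.78 [347.6  12.5] [array([ 0.5723, -0.2145]), array([ 0.5731, -0.2129])]
at [ 0.6045 -0.0216  0.1763] tool shift cm [ 4.83 -0.41 -0.38]
```

Call:
play_rows(targets=[4.9, -0.4, 0, 0, 0, 0, 8.7, 4.9, -0.4, 2, 0, 0, 0, 8.7, 4.9, -0.4, 5, 0, 0, 0, 8.7, 4.9, -0.4, 9, 0, 0, 0, 8.7, 4.9, -0.4, 12.5, 0, 0, 0, 8.7, 4.9, -0.4, 14.9, 0, 0, 0, 8.7, 4.9, -0.4, 14.9, 0, 0, 0, 8.7])

```text
time: 8.83
eef_pos: [0.619, -0.0628, 0.0225]
tcp_rot: [0.815, -0.58, -0.006, 0.004]
contact_force: [-0.7, 0.5, -0.1]
gripper_width: 0.0869
grasp_force: 0.0
```

Call:
play_rows(targets=[0, 0, 0, 0, 0, 0, 5, 0, 0, 0, 0, 0, 0, 5, 0, 0, 0, 0, 0, 0, 5, 0, 0, 0, 0, 0, 0, 5, 0, 0, 0, 0, 0, 0, 5, 0, 0, 0, 0, 0, 0, 5, 0, 0, 0, 0, 0, 0, 5, 0, 0, 0, 0, 0, 0, 5], force=25)

```text
time: 9.5
eef_pos: [0.6245, -0.0636, 0.0309]
tcp_rot: [0.815, -0.58, 0.0, -0.0]
contact_force: [-2.7, 0.2, 5.8]
gripper_width: 0.0564
grasp_force: 25.0
```

Call:
play_rows(targets=[0, 0, 0, 0, 0, 0, 7, 0, 0, 0, 0, 0, 0, 7, 0, 0, 0.2, 0, 0, 0, 7, 0, 0, 0.2, 0, 0, 0, 7, 0, 0, 0.2, 0, 0, 0, 7])

```text
time: 9.92
eef_pos: [0.6242, -0.0635, 0.027]
tcp_rot: [0.815, -0.58, -0.0, 0.0]
contact_force: [0.8, -0.5, -0.7]
gripper_width: 0.0693
grasp_force: 0.0
```

Run:
```python
from h import *
s=env.state(); print(s["eef_pos"],s["gripper_width"],s["contact_force"])
a=[]
for c in("scene","side"):
    im=env.capture(c)[:,:,::-1]; u=proj(P(c),[[.6235,-.066,.04]])[0].astype(int)
    a.append(cv2.resize(im[u[1]-40:u[1]+40,u[0]-40:u[0]+40],(390,390),interpolation=cv2.INTER_CUBIC))
cv2.imwrite("pics/k2.png",np.hstack(a))
```

```text
[ 0.62419014 -0.06353263  0.02704989] 0.0692618193368618 [ 0.81851774 -0.49494298 -0.65743966]
```

View pics/k2.png

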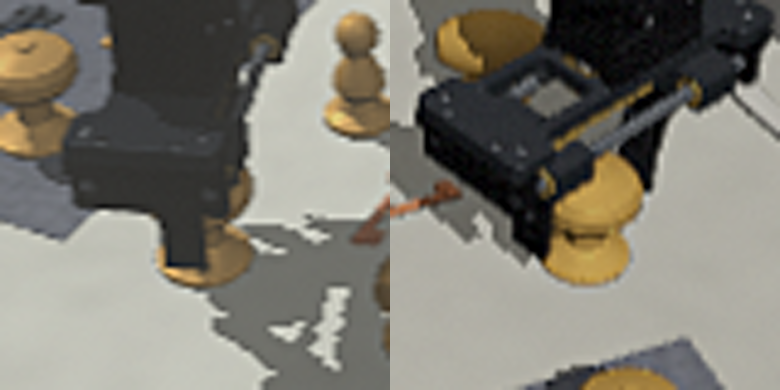

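The knob at about (595,220) still stands upright between the fingers. I grip 2 mm lower.

Call:
play_rows(targets=[0, 0, 0.2, 0, 0, 0, 5, 0, 0, 0.2, 0, 0, 0, 5, 0, 0, 0.2, 0, 0, 0, 5, 0, 0, 0.2, 0, 0, 0, 5, 0, 0, 0.2, 0, 0, 0, 5, 0, 0, 0.2, 0, 0, 0, 5, 0, 0, 0.2, 0, 0, 0, 5, 0, 0, 0.2, 0, 0, 0, 5], force=20)

```text
time: 10.68
eef_pos: [0.6244, -0.0635, 0.0254]
tcp_rot: [0.815, -0.58, -0.0, 0.0]
contact_force: [-0.1, -0.1, -2.2]
gripper_width: 0.056
grasp_force: 20.0
```

Call:
play_rows(targets=[0, 0, -2, 0, 0, 0, 5, 0, 0, -5, 0, 0, 0, 5, 0, 0, -9, 0, 0, 0, 5, 0, 0, -12, 0, 0, 0, 5, -4, -0.6, -12, 0, 0, 0, 5, -8, -1.2, -12, 0, 0, 0, 5, -12, -1.8, -12, 0, 0, 0, 5, -16, -2.4, -12, 0, 0, 0, 5])

```text
time: 11.35
eef_pos: [0.5933, 0.0966, 0.1452]
tcp_rot: [0.814, -0.581, -0.001, 0.0]
contact_force: [0.8, 0.3, -2.2]
gripper_width: 0.0559
grasp_force: 20.1
```

Call:
play_rows(targets=[-4, -0.6, 0, 0, 0, 0, 5, -8, -1.2, 0, 0, 0, 0, 5, -12, -1.8, 0, 0, 0, 0, 5, -13.9, -2, 0, 0, 0, 0, 5, -13.9, -2, 0, 0, 0, 0, 5, -13.9, -2, 0, 0, 0, 0, 5, -13.9, -2, 0, 0, 0, 0, 5])

```text
time: 11.93
eef_pos: [0.5676, 0.2327, 0.1449]
tcp_rot: [0.815, -0.58, -0.0, 0.001]
contact_force: [0.6, -0.8, -3.2]
gripper_width: 0.0562
grasp_force: 20.1
```

Run:
```python
from h import *
go(.568,.233,.0314); s=env.state(); print(s["gripper_width"],s["contact_force"])
im=env.capture("wrist"); cv2.imwrite("pics/w3.png",im[:,:,::-1])
```

```text
at [0.5676 0.2327 0.1449] tool shift cm [-0.02 -0.07 11.35]
0.05620003681969587 [ 0.61617382 -0.81004582 -3.19274172]
```

View pics/w3.png

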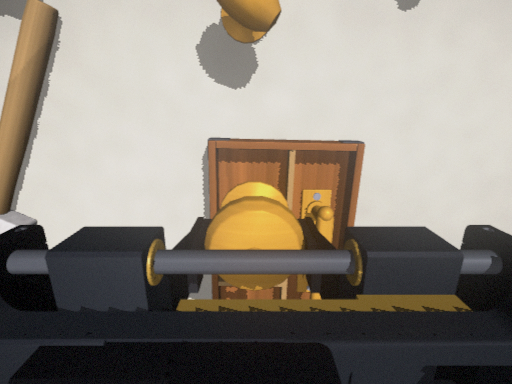

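The knob is held above the near end compartment, at columns 217–285. I lower it.

Call:
play_rows(targets=[0, 0, 3, 0, 0, 0, 5, 0, 0, 6, 0, 0, 0, 5, 0, 0, 8.5, 0, 0, 0, 5, 0, 0, 10, 0, 0, 0, 5, 0, 0, 10.8, 0, 0, 0, 5, 0, 0, 11, 0, 0, 0, 5, 0, 0, 11.2, 0, 0, 0, 5, 0, 0, 11.2, 0, 0, 0, 5])

```text
time: 12.65
eef_pos: [0.569, 0.2334, 0.0345]
tcp_rot: [0.814, -0.58, 0.0, -0.001]
contact_force: [-0.3, 0.3, -3.0]
gripper_width: 0.0561
grasp_force: 20.1
```

Call:
play_rows(targets=[0, 0, 0.1, 0, 0, 0, 5, 0, 0, 0.2, 0, 0, 0, 5, 0, 0, 0.2, 0, 0, 0, 5, 0, 0, 0.2, 0, 0, 0, 5])

```text
time: 12.98
eef_pos: [0.5683, 0.2336, 0.0321]
tcp_rot: [0.815, -0.58, 0.0, -0.0]
contact_force: [0.4, -0.7, -2.5]
gripper_width: 0.0561
grasp_force: 20.1
```

Call:
play_rows(targets=[0, 0, 0.1, 0, 0, 0, 5, 0, 0, 0.2, 0, 0, 0, 5, 0, 0, 0.2, 0, 0, 0, 5, 0, 0, 0.2, 0, 0, 0, 5])

```text
time: 13.32
eef_pos: [0.5687, 0.2329, 0.0314]
tcp_rot: [0.815, -0.58, 0.001, -0.0]
contact_force: [-1.2, -3.3, 6.5]
gripper_width: 0.0559
grasp_force: 19.8
```

Floor contact is felt, so I release.

Call:
play_rows(targets=[0, 0, -0.1, 0, 0, 0, 6.2, 0, 0, -0.1, 0, 0, 0, 7.2, 0, 0, -0.1, 0, 0, 0, 7.2, 0, 0, -0.1, 0, 0, 0, 7.2, 0, 0, -2, 0, 0, 0, 7.2, 0, 0, -5, 0, 0, 0, 7.2, 0, 0, -9, 0, 0, 0, 7.2, 0, 0, -13, 0, 0, 0, 7.2])

```text
time: 13.98
eef_pos: [0.5675, 0.2332, 0.16]
tcp_rot: [0.815, -0.58, -0.0, 0.001]
contact_force: [0.8, 2.3, -0.2]
gripper_width: 0.0717
grasp_force: 0.0
```

Run:
```python
from h import *
go(.572,-.2135,.17)
```

```text
at [0.5675 0.2332 0.16  ] tool shift cm [42.35 14.21 -0.93]
```

Call:
play_rows(targets=[42.35, 14.2, -1, 0, 0, 0, 8.7, 42.35, 14.2, -1, 0, 0, 0, 8.7, 42.35, 14.2, -1, 0, 0, 0, 8.7, 42.35, 14.2, -1, 0, 0, 0, 8.7, 42.35, 14.2, -1, 0, 0, 0, 8.7, 42.35, 14.2, -1, 0, 0, 0, 8.7, 42.35, 14.2, -1, 0, 0, 0, 8.7, 42.35, 14.2, -1, 0, 0, 0, 8.7])

```text
time: 14.65
eef_pos: [0.5712, -0.1016, 0.1671]
tcp_rot: [0.815, -0.58, 0.0, -0.0]
contact_force: [0.6, 0.7, -0.6]
gripper_width: 0.0868
grasp_force: 0.0
```

Run:
```python
from h import *
go(.572,-.2135,.025); wknob(); wknob("door_stop_center"); go(.572,-.2135,.025)
a=[]
for c in("scene","side"):
    im=env.capture(c)[:,:,::-1]; u=proj(P(c),[[.52,.28,.03]])[0].astype(int)
    a.append(cv2.resize(im[max(0,u[1]-50):u[1]+50,u[0]-60:u[0]+60],(390,325),interpolation=cv2.INTER_CUBIC))
cv2.imwrite("pics/c3.png",np.hstack(a))
```

```text
at [ 0.5712 -0.1016  0.1671] tool shift cm [10.6   3.6  14.21]
0.73 [294.  78.  64.  60.]
pt 0.55 [288.5  82.1] [array([ 0.5728, -0.2135]), array([ 0.5732, -0.213 ])]
0.81 [480.   6.  39.  12.]
at [ 0.5715 -0.0992  0.1669] tool shift cm [10.82  3.7  14.18]
```

View pics/c3.png

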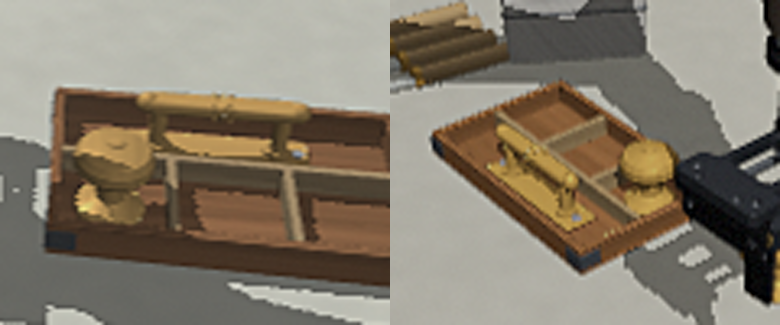

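Knob one stands upright in its end compartment, at (113,175) in the left crop. Next is the knob on the mat.

Call:
play_rows(targets=[4, 1.4, 0, 0, 0, 0, 8.7, 8, 2.8, 0, 0, 0, 0, 8.7, 10.8, 3.75, 1, 0, 0, 0, 8.7, 10.8, 3.75, 4, 0, 0, 0, 8.7, 10.8, 3.75, 8, 0, 0, 0, 8.7, 10.8, 3.75, 11.5, 0, 0, 0, 8.7, 10.8, 3.75, 14.2, 0, 0, 0, 8.7, 10.8, 3.75, 14.2, 0, 0, 0, 8.7])

```text
time: 15.72
eef_pos: [0.567, -0.2121, 0.0188]
tcp_rot: [0.815, -0.58, -0.006, 0.003]
contact_force: [-0.8, -0.2, -1.7]
gripper_width: 0.0867
grasp_force: 0.0
```

Call:
play_rows(targets=[0, 0, 0, 0, 0, 0, 8.7, 0, 0, 0, 0, 0, 0, 5, 0, 0, 0, 0, 0, 0, 5, 0, 0, 0, 0, 0, 0, 5, 0, 0, 0, 0, 0, 0, 5, 0, 0, 0, 0, 0, 0, 5, 0, 0, 0, 0, 0, 0, 5, 0, 0, 0, 0, 0, 0, 5])

```text
time: 16.38
eef_pos: [0.5707, -0.2143, 0.0258]
tcp_rot: [0.815, -0.58, -0.0, 0.0]
contact_force: [-2.9, -0.7, 6.6]
gripper_width: 0.0562
grasp_force: 19.8
```

Call:
play_rows(targets=[0, 0, 0, 0, 0, 0, 5, 0, 0, 0, 0, 0, 0, 5, 0, 0, 0, 0, 0, 0, 5])

```text
time: 16.63
eef_pos: [0.5707, -0.2143, 0.0258]
tcp_rot: [0.815, -0.58, -0.0, 0.0]
contact_force: [-2.9, 0.9, 6.3]
gripper_width: 0.0561
grasp_force: 19.8
```

Call:
play_rows(targets=[0, 0, -2, 0, 0, 0, 5, 0, 0, -5, 0, 0, 0, 5, 0, 0, -9, 0, 0, 0, 5, 0, 0, -13, 0, 0, 0, 5, -3.9, -1, -13, 0, 0, 0, 5, -7.8, -2, -13, 0, 0, 0, 5, -11.7, -3, -13, 0, 0, 0, 5, -15.6, -4, -13, 0, 0, 0, 5])

```text
time: 17.3
eef_pos: [0.5571, -0.0522, 0.1543]
tcp_rot: [0.814, -0.581, -0.001, -0.0]
contact_force: [0.7, -0.1, -3.0]
gripper_width: 0.0561
grasp_force: 20.0
```

Call:
play_rows(targets=[-3.9, -1, 0, 0, 0, 0, 5, -7.8, -2, 0, 0, 0, 0, 5, -11.7, -3, 0, 0, 0, 0, 5, -15.6, -4, 0, 0, 0, 0, 5, -19.5, -5, 0, 0, 0, 0, 5, -23.4, -6, 0, 0, 0, 0, 5, -27.3, -7, 0, 0, 0, 0, 5, -31.2, -8, 0, 0, 0, 0, 5])

```text
time: 17.97
eef_pos: [0.5305, 0.2692, 0.1541]
tcp_rot: [0.815, -0.58, -0.0, 0.0]
contact_force: [0.9, 0.2, -2.7]
gripper_width: 0.0564
grasp_force: 20.0
```

Call:
play_rows(targets=[-3.9, -1, 0, 0, 0, 0, 5, -7.8, -2, 0, 0, 0, 0, 5, -11, -2.8, 0, 0, 0, 0, 5, -12.3, -2.9, 0, 0, 0, 0, 5, -12.3, -2.9, 0, 0, 0, 0, 5, -12.3, -2.9, 0, 0, 0, 0, 5, -12.3, -2.9, 0, 0, 0, 0, 5])

```text
time: 18.55
eef_pos: [0.5184, 0.3919, 0.1541]
tcp_rot: [0.814, -0.58, -0.0, 0.001]
contact_force: [0.3, -0.9, -3.8]
gripper_width: 0.0561
grasp_force: 20.1
```

Run:
```python
from h import *
go(.518,.393,.0318); s=env.state(); print(s["gripper_width"],s["contact_force"])
im=env.capture("wrist"); cv2.imwrite("pics/w4.png",im[:,:,::-1])
```

```text
at [0.5184 0.3919 0.1541] tool shift cm [-0.12 -0.02 12.23]
0.056085393994771596 [ 0.32116322 -0.86252947 -3.813859  ]
```

View pics/w4.png

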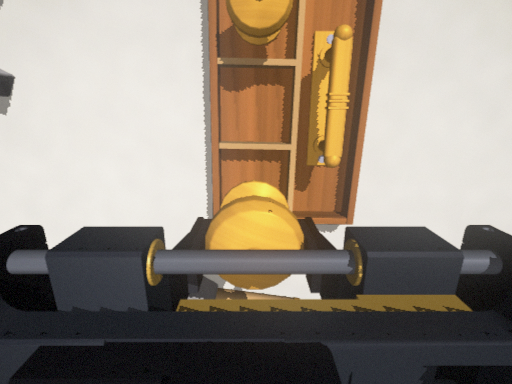

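By the camera geometry, floor directly below the gripper falls near row 180, which is the middle of the far compartment (rows 146–218). I lower the knob.

Call:
play_rows(targets=[-0.1, 0, 3, 0, 0, 0, 5, -0.1, 0, 6, 0, 0, 0, 5, -0.1, 0, 9, 0, 0, 0, 5, -0.1, 0, 10.8, 0, 0, 0, 5, -0.1, 0, 11.6, 0, 0, 0, 5, -0.1, 0, 11.9, 0, 0, 0, 5, -0.1, 0, 12.1, 0, 0, 0, 5, -0.1, 0, 12.2, 0, 0, 0, 5])

```text
time: 19.27
eef_pos: [0.5195, 0.3945, 0.0345]
tcp_rot: [0.815, -0.58, 0.0, -0.001]
contact_force: [-0.6, 0.6, -2.2]
gripper_width: 0.056
grasp_force: 20.1
```

Call:
play_rows(targets=[0, 0, 0.1, 0, 0, 0, 5, 0, 0, 0.1, 0, 0, 0, 5, 0, 0, 0.1, 0, 0, 0, 5])

```text
time: 19.52
eef_pos: [0.5187, 0.3945, 0.0331]
tcp_rot: [0.815, -0.58, 0.0, -0.001]
contact_force: [-0.3, -0.8, -2.8]
gripper_width: 0.0556
grasp_force: 20.1
```

Call:
play_rows(targets=[0, 0, 0.1, 0, 0, 0, 5, 0, 0, 0.2, 0, 0, 0, 5, 0, 0, 0.2, 0, 0, 0, 5, 0, 0, 0.2, 0, 0, 0, 5])

```text
time: 19.85
eef_pos: [0.5191, 0.3937, 0.0321]
tcp_rot: [0.815, -0.58, 0.001, -0.0]
contact_force: [-0.9, -3.9, 5.8]
gripper_width: 0.0561
grasp_force: 19.8
```

Contact with the floor again, so I release.

Call:
play_rows(targets=[0, 0, -0.1, 0, 0, 0, 6.2, 0, 0, -0.1, 0, 0, 0, 7.2, 0, 0, -0.1, 0, 0, 0, 7.2, 0, 0, -0.1, 0, 0, 0, 7.2, 0, 0, -2, 0, 0, 0, 7.2, 0, 0, -5, 0, 0, 0, 7.2, 0, 0, -9, 0, 0, 0, 7.2, 0, 0, -13, 0, 0, 0, 7.2])

```text
time: 20.52
eef_pos: [0.5179, 0.3937, 0.1604]
tcp_rot: [0.815, -0.58, -0.0, 0.001]
contact_force: [-0.3, 0.6, 0.1]
gripper_width: 0.072
grasp_force: 0.0
```

Run:
```python
from h import *
go(.4054,-.3696,.16)
```

```text
at [0.5179 0.3937 0.1604] tool shift cm [68.43 35.62  0.21]
```

Call:
play_rows(targets=[68, 35.5, 0, 0, 0, 0, 7, 68, 35.5, 0, 0, 0, 0, 7, 68, 35.5, 0, 0, 0, 0, 7, 68, 35.5, 0, 0, 0, 0, 7, 68, 35.5, 0, 0, 0, 0, 7, 68, 35.5, 0, 0, 0, 0, 7, 68, 35.5, 0, 0, 0, 0, 7, 68, 35.5, 0, 0, 0, 0, 7])

```text
time: 21.18
eef_pos: [0.4687, 0.0627, 0.1602]
tcp_rot: [0.815, -0.58, 0.0, -0.0]
contact_force: [0.4, -0.1, 0.3]
gripper_width: 0.07
grasp_force: 0.0
```

Call:
play_rows(targets=[29, 15, 0, 0, 0, 0, 7, 29, 15, 0, 0, 0, 0, 7, 29, 15, 0, 0, 0, 0, 7, 29, 15, 0, 0, 0, 0, 7, 29, 15, 0, 0, 0, 0, 7, 29, 15, 0, 0, 0, 0, 7, 29, 15, 0, 0, 0, 0, 7, 29, 15, 0, 0, 0, 0, 7])

```text
time: 21.85
eef_pos: [0.4219, -0.2611, 0.1602]
tcp_rot: [0.814, -0.58, 0.0, -0.0]
contact_force: [0.7, -0.6, -0.2]
gripper_width: 0.0702
grasp_force: 0.0
```

Run:
```python
from h import *
wknob("door_stop_center"); go(.4054,-.3696,.0275)
a=[]
for c in("scene","side"):
    im=env.capture(c)[:,:,::-1]; u=proj(P(c),[[.52,.31,.03]])[0].astype(int)
    a.append(cv2.resize(im[max(0,u[1]-50):u[1]+50,u[0]-60:u[0]+60],(390,325),interpolation=cv2.INTER_CUBIC))
cv2.imwrite("pics/c4.png",np.hstack(a))
```

```text
0.69 [299.  90.  43.  45.]
pt 0.73 [299.3  89.1] [array([ 0.4112, -0.3696]), array([ 0.4117, -0.3691])]
pt 0.54 [154.1  23.4] [array([ 0.5652, -0.379 ]), array([ 0.5636, -0.3784])]
at [ 0.4219 -0.2608  0.1597] tool shift cm [ 9.77  5.07 13.22]
```

View pics/c4.png

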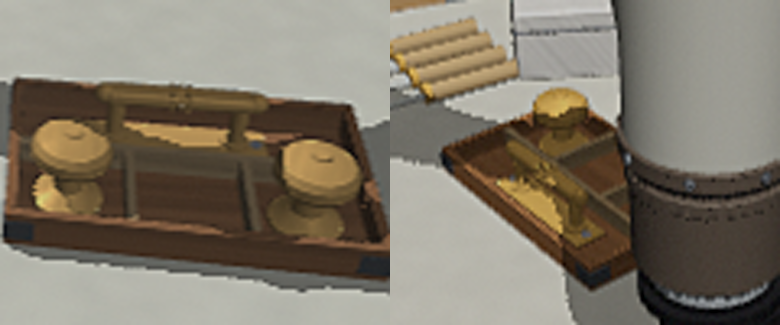

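Both knobs stand upright in the end compartments, at (70,165) and (315,190) in the left crop. Next is the door stop.

Call:
play_rows(targets=[3.8, 1.8, 0, 0, 0, 0, 7, 7.5, 3.6, 0, 0, 0, 0, 7, 9.8, 4.75, 1, 0, 0, 0, 7, 9.8, 4.75, 4, 0, 0, 0, 7, 9.8, 4.75, 8, 0, 0, 0, 7, 9.8, 4.75, 11, 0, 0, 0, 7, 9.8, 4.75, 13, 0, 0, 0, 7, 9.8, 4.75, 13.2, 0, 0, 0, 7])

```text
time: 22.77
eef_pos: [0.4076, -0.3639, 0.024]
tcp_rot: [0.815, -0.579, -0.004, 0.0]
contact_force: [-1.2, 0.0, 0.1]
gripper_width: 0.0702
grasp_force: 0.0
```

Call:
play_rows(targets=[0, 0, 0, 0, 0, 0, 7, 0, 0, 0, 0, 0, 0, 7, 0, 0, 0, 0, 0, 0, 3, 0, 0, 0, 0, 0, 0, 3, 0, 0, 0, 0, 0, 0, 3, 0, 0, 0, 0, 0, 0, 3, 0, 0, 0, 0, 0, 0, 3, 0, 0, 0, 0, 0, 0, 3])

```text
time: 23.43
eef_pos: [0.4097, -0.3671, 0.0283]
tcp_rot: [0.815, -0.58, 0.0, -0.0]
contact_force: [0.1, -0.1, 1.0]
gripper_width: 0.0381
grasp_force: 0.0
```

Call:
play_rows(targets=[0, 0, 0, 0, 0, 0, 3, 0, 0, 0, 0, 0, 0, 3, 0, 0, 0, 0, 0, 0, 3, 0, 0, 0, 0, 0, 0, 3, 0, 0, 0, 0, 0, 0, 3, 0, 0, 0, 0, 0, 0, 3])

```text
time: 23.93
eef_pos: [0.4095, -0.367, 0.0281]
tcp_rot: [0.815, -0.58, -0.0, 0.0]
contact_force: [-1.3, -1.5, 2.6]
gripper_width: 0.0329
grasp_force: 20.0
```

Call:
play_rows(targets=[0, 0, -2, 0, 0, 0, 3, 0, 0, -5, 0, 0, 0, 3, 0, 0, -9, 0, 0, 0, 3, 0, 0, -13, 0, 0, 0, 3, -3.45, -2, -14, 0, 0, 0, 3, -6.9, -4, -14, 0, 0, 0, 3, -10.35, -6, -14, 0, 0, 0, 3, -13.8, -8, -14, 0, 0, 0, 3])

```text
time: 24.6
eef_pos: [0.4395, -0.2085, 0.1675]
tcp_rot: [0.814, -0.581, -0.0, -0.0]
contact_force: [0.7, 0.9, -2.2]
gripper_width: 0.0326
grasp_force: 20.0
```

Call:
play_rows(targets=[-3.45, -2, 0, 0, 0, 0, 3, -6.9, -4, 0, 0, 0, 0, 3, -10.35, -6, 0, 0, 0, 0, 3, -13.8, -8, 0, 0, 0, 0, 3, -17.25, -10, 0, 0, 0, 0, 3, -20.7, -12, 0, 0, 0, 0, 3, -24.15, -14, 0, 0, 0, 0, 3, -27.6, -16, 0, 0, 0, 0, 3])

```text
time: 25.27
eef_pos: [0.5002, 0.1049, 0.1672]
tcp_rot: [0.815, -0.58, -0.001, 0.0]
contact_force: [0.2, -1.0, -2.1]
gripper_width: 0.0325
grasp_force: 20.0
```

Call:
play_rows(targets=[-3.45, -2, 0, 0, 0, 0, 3, -6.9, -4, 0, 0, 0, 0, 3, -10.35, -6, 0, 0, 0, 0, 3, -13.8, -8, 0, 0, 0, 0, 3, -17, -10, 0, 0, 0, 0, 3, -18.4, -10.8, 0, 0, 0, 0, 3, -18.4, -10.8, 0, 0, 0, 0, 3, -18.4, -10.8, 0, 0, 0, 0, 3])

```text
time: 25.93
eef_pos: [0.5418, 0.3127, 0.1661]
tcp_rot: [0.815, -0.58, -0.001, 0.002]
contact_force: [-0.6, -1.0, -2.5]
gripper_width: 0.0328
grasp_force: 20.0
```

Run:
```python
from h import *
go(.543,.3125,.0341); s=env.state(); print(s["gripper_width"],s["contact_force"])
im=env.capture("wrist"); cv2.imwrite("pics/w5.png",im[:,:,::-1])
```

```text
at [0.5418 0.3127 0.1661] tool shift cm [ 0.04 -0.15 13.2 ]
0.03284364225772651 [-0.62980269 -0.98994044 -2.51706918]
```

View pics/w5.png

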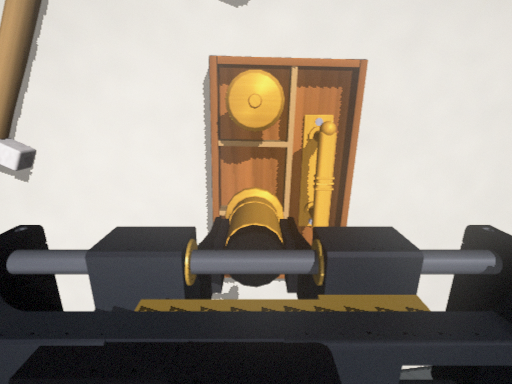

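The door stop is held above the middle compartment, with its flange at about (254,200). I lower it.

Call:
play_rows(targets=[0, -0.1, 3, 0, 0, 0, 3, 0, -0.1, 6.5, 0, 0, 0, 3, 0, -0.1, 9.5, 0, 0, 0, 3, 0, -0.1, 11.5, 0, 0, 0, 3, 0, -0.1, 12.3, 0, 0, 0, 3, 0, -0.1, 12.8, 0, 0, 0, 3, 0, -0.1, 13, 0, 0, 0, 3, 0, -0.1, 13.1, 0, 0, 0, 3])

```text
time: 26.65
eef_pos: [0.5446, 0.3126, 0.0383]
tcp_rot: [0.815, -0.58, 0.0, -0.001]
contact_force: [-0.0, -0.5, -1.7]
gripper_width: 0.0326
grasp_force: 20.0
```

Call:
play_rows(targets=[0, 0, 0.1, 0, 0, 0, 3, 0, 0, 0.2, 0, 0, 0, 3, 0, 0, 0.2, 0, 0, 0, 3])

```text
time: 26.9
eef_pos: [0.5441, 0.3127, 0.0359]
tcp_rot: [0.815, -0.58, 0.0, -0.001]
contact_force: [-0.1, 0.4, -2.1]
gripper_width: 0.0328
grasp_force: 20.0
```

Call:
play_rows(targets=[0, 0, 0.1, 0, 0, 0, 3, 0, 0, 0.2, 0, 0, 0, 3, 0, 0, 0.2, 0, 0, 0, 3, 0, 0, 0.2, 0, 0, 0, 3])

```text
time: 27.23
eef_pos: [0.5441, 0.3127, 0.0341]
tcp_rot: [0.815, -0.58, 0.0, -0.001]
contact_force: [-1.7, 0.3, 4.7]
gripper_width: 0.0323
grasp_force: 20.0
```

Call:
play_rows(targets=[0, 0, 0, 0, 0, 0, 4, 0, 0, 0, 0, 0, 0, 5, 0, 0, 0, 0, 0, 0, 5.5, 0, 0, 0, 0, 0, 0, 5.5, 0, 0, 0, 0, 0, 0, 5.5, 0, 0, -2.5, 0, 0, 0, 5.5, 0, 0, -6, 0, 0, 0, 5.5, 0, 0, -10, 0, 0, 0, 5.5])

```text
time: 27.9
eef_pos: [0.5426, 0.3113, 0.1318]
tcp_rot: [0.815, -0.58, -0.001, 0.003]
contact_force: [0.8, 0.8, -0.4]
gripper_width: 0.0548
grasp_force: 0.0
```

Call:
play_rows(targets=[4, 0, -4, 0, 0, 0, 5.5, 8, 0, -4, 0, 0, 0, 5.5, 12, 0, -4, 0, 0, 0, 5.5, 16, 0, -4, 0, 0, 0, 5.5, 20, 0, -4, 0, 0, 0, 5.5, 20, 0, -4, 0, 0, 0, 5.5, 20, 0, -4, 0, 0, 0, 5.5, 20, 0, -4, 0, 0, 0, 5.5])

```text
time: 28.57
eef_pos: [0.6092, 0.1231, 0.1727]
tcp_rot: [0.814, -0.58, -0.0, 0.0]
contact_force: [0.4, -0.1, -0.7]
gripper_width: 0.0545
grasp_force: 0.0
```

Run:
```python
from h import *
a=[]
for c in("scene","side"):
    im=env.capture(c)[:,:,::-1]; u=proj(P(c),[[.52,.3,.03]])[0].astype(int)
    a.append(cv2.resize(im[max(0,u[1]-50):u[1]+50,u[0]-60:u[0]+60],(390,325),interpolation=cv2.INTER_CUBIC))
    for n in("pull_center","door_stop_center","knob_a_center"): print(c,n,[(s,p.round(0)) for s,p in spot(c,n)])
cv2.imwrite("pics/c5.png",np.hstack(a))
S,D=P("scene"),P("side")
R=np.array([[.9543,-.2990],[.2990,.9543]])
for n in("pull_center","door_stop_center"):
    X=tri((S,spot("scene",n)[0][1]),(D,spot("side",n)[0][1])); print(n,R.T@(X[:2]-[.5097,.3022]),X[2])
```

```text
scene pull_center [(0.76, array([370., 221.]))]
scene door_stop_center [(0.61, array([374., 236.]))]
scene knob_a_center [(0.92, array([415., 243.]))]
side pull_center [(0.73, array([210., 150.]))]
side door_stop_center [(0.68, array([228., 138.]))]
side knob_a_center [(0.5, array([216., 128.]))]
pull_center [-0.04040222 -0.00757681] 0.03465249472388497
door_stop_center [ 0.03508828 -0.00512009] 0.04770608224085067
```

View pics/c5.png

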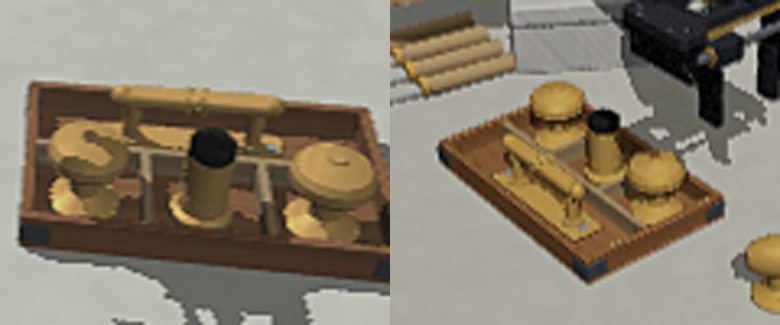

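All four pieces stand or lie level in their compartments: the stop at (205,180), the knobs at (88,165) and (330,190), and the pull at (200,110). I hand in.

```bash
python3 -c "
from workcell import env
print(env.hand_in())"
```

```text
the job is handed in; nothing more can be done
None
```

The set is packed and the job is handed in: a large knob in each end compartment, the door stop upright between them and the long pull on its plate, all level in the last pictures. I never handled the look-alikes, but I did not re-measure their positions. The hand-in returned no verdict.

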